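# Knock the stuck die out of the sloping barrel

## Robot

A 6-joint arm with a two-finger parallel gripper is mounted at the origin on the work surface. World frame = base frame: x ahead of the robot, y to its left, z up, the work surface at z = 0. Lengths are in mm, angles in rad, forces in N, time in s.
With the tool pointing down it reaches from about 350 to 775 mm from the base axis. Payload 7.3 kg.
Tool frame: the origin (TCP) lies midway between the tips of the shut fingers; the grasp point (between the pads) lies 19 mm behind it (bot.tcp_to_grasp is the distance from the TCP to the grasp point, in mm); z points along the fingers, y is the line along which they close (so a half turn about z gives the same grasp; the last joint's range is limited). The gripper opens to 92 mm and grips with 3 to 60 N. Pads are 19 mm wide; open, the fingers measure 130 mm over their backs; the gripper's body (75 mm by 190 mm) begins 47 mm behind the grasp point.
Start: joints at [1.163, 0.342, 1.524, -0, 1.275, -0.146], TCP at [135.865, 507.135, 226.741] pointing down, gripper open.
Joint ranges: [-2.53, 2.53], [-0.77, 2.02], [0.04, 2.7], [-1, 4.14], [0.28, 2.66], [-3.11, 3.11]. Speed limits (rad/s): [2.57, 2.57, 3.14, 3.14, 3.14, 3.14].

## Interface

Orientations are given as [roll, pitch, yaw] about the fixed x, y, z axes, in that order (R = Rz(yaw) Ry(pitch) Rx(roll)).
In Python, from plant import bot, viewer gives the robot as it stands. The module is installed in compiled form; this text tells all that it offers.
- The arm moves only by the shell command python3 -m handwheel 'ROWS'. ROWS is text: rows parted by semicolons, each of 7 numbers parted by spaces: the shift along the tool's x, y, z scaled (see below), then the turn, a rotation vector about the tool's x, y, z scaled (see below), then the opening, from -1 (shut) to 1 (fully open), so that 0 is half open. In form: tx ty tz rx ry rz gripper; .... A call has 1 to 8 rows; each row is the pose to reach, as a shift and turn from the pose commanded when the call began, along the tool's axes at that moment, turning the shorter way round; what a row does not reach only later rows make up. The controller multiplies each number of a shift by 10 cm and each number of a turn by pi rad. A row lasts 1/12 s, in which the tool goes at most 41.7 mm and 7.16 degrees, less where a joint would pass 70% of its speed; a pose out of reach is approached as far as the arm can. A call with a number of a shift or a turn outside -1 to 1 is refused whole. A call with a gripper value outside its range is refused whole. The fingers move at their own pace and stop on an object; the grip force is fixed at half the most. Time passes only in rows, so rows that repeat a pose let the fingers close. It gives the time, the measured TCP pose, the force, the opening and the grip force at its end, in the units of the state.
- bot.get_obs(): the state, without advancing time (a new reading comes with each control period).
- viewer.capture(name): name is "scene" or "top" or "wrist"; returns a dict with "frame" (420x560x3 uint8, red, green, blue), "fov_y" (degrees; the focal length in pixels is half the picture's height over the tangent of half this angle, whatever the lens; pixels are square), "cx", "cy" (the principal point, pixels), "T" (4x4, takes a point from camera to world coordinates). Camera axes: x right, y down, z forward; pixel columns grow to the right and rows downward; lengths in mm; the calibration is good to about 2 mm. A picture is of the moment at which its call begins. There is no depth.
- bot.close_job(): hands the job in; it is judged then, once.
Trained networks look in a picture, given as the dict that the camera call returned (one of the last four; its "shot" number tells which), for a name from the list of things; names that differ only in an ending like _2 or _b are one class to them, and where a whole thing is asked for, a point or a joint stands for the part that bears it (a point fixed in the world has none). Each returns a list of dicts, best first, with "score" (0 to 1); they miss things now and then, are a little off and sometimes report something else, mostly with a low value. They report only what shows in the picture. A call takes as long as a camera call. They do not tell look-alikes from the thing itself.
- viewer.recognise(target, picture): "centre" ([column, row] in pixels, amid what is visible of it).
- viewer.cut_out(target, picture): "pixels" (420x560 bool, what is visible of it) and "centre" ([column, row] in pixels, amid what is visible of it).
The state is a dict: "time": time; "joint_positions": joint angles; "dq": joint speeds; "tau": joint torques, N m; "tool_pos": TCP position; "tcp_rot": TCP orientation; "contact_force": force on the tool from outside, world axes, zero at the start; "moment": the same for the moment, N m; "grip_width": finger opening in mm; "finger_force": force on a finger pad.
Only numpy, scipy, OpenCV 4.12 (cv2) and the standard library are available. Lean on these libraries where they do the work, as an engineer would, in place of code of your own. Each camera call takes 0.05 s, during which the arm holds its last target. There are 200 camera calls.

## Task

Take the thin knock-out bar from the rack, slide it tip first partway into the sloping barrel and let go of it there. Then grip it again further back, at its wooden handle, and push it fully home, until the handle meets the barrel's mouth and the stuck die has been driven out at the lower end; leave the bar there. Leave the thick bar in the rack and the glass jar where they are.

Things in the scene. Friction and masses are not known exactly. Their poses are not given: they have to be found in the camera images.
- bar: thin knock-out bar, 205 mm long, about 0.2 kg: round steel shaft 14 mm across and 160 mm long, then a round wooden handle 26 mm across and 45 mm long. Origin on the axis near the centre of mass, 90 mm behind the tip, 70 mm ahead of the handle's front face; x runs along the bar from tip to handle. It starts level in one of the rack's two places, handle away from the robot, axis 47 mm above the table.
- bar_tip (a point): centre of the bar's tip face (x = -90 mm on the bar); the foremost 10 mm of the shaft taper from 14 to 8 mm
- bar_handle (a point): centre of the bar's wooden handle, on the axis (x = +92.5 mm on the bar)
- rack: fixed wooden rack, base board 130 x 170 x 10 mm, with two places side by side, 45 mm left and right of its middle. In each a bar lies loose in two V-shaped rests, 10 mm thick, 42 mm before and behind the middle, up to 60 mm above the table; between them the bar is free all round. Origin at the centre of the underside; x along the bars, away from the robot.
- thick_bar: thick bar of the same form in the rack's other place, 90 mm beside the thin one: steel shaft 22 mm across and 130 mm long, wooden handle 34 mm across and 45 mm long. It does not fit the barrel. Origin on the axis, in the middle of the shaft; x towards the handle.
- barrel: fixed round steel barrel on a grey stand, 40 mm across, 180 mm long, with a through bore 17 mm across, sloping at 30 degrees to the horizontal. Origin at the centre of its upper mouth, 170 mm above the table; z is the bore's axis, out of the mouth (upwards and roughly away from the robot); x points down and outwards, square to the bore, 30 degrees from vertical; y is level.
- die (a joint): how far the stuck die is pushed down the bore, m: 0 at the start, 0.05 with the bar fully home (tip 160 mm inside the mouth), 0.06 at most. A steel cylinder 15 mm across; its upper end is 110 mm inside the mouth at 0, its brass nose stands out 15 mm at the lower end. It resists with a steady 6 N, has no spring, stays held in the barrel. A bar let go partway may stay, or slide on until it rests on the die.
- jar: closed amber glass jar, 60 mm in diameter, 85 mm tall, standing on the table. Origin at the centre of its underside.
Mind the look-alikes: they are no part of the job. What is shaped like the bar but pink is not meant.

How it is judged:
By the outcome, as a careful person would: the job done as asked, in the order asked, and still so for the second after the job is handed in, with the robot touching nothing.
It also fails if it takes over 61 s, if anything falls off the work surface, if the arm or the gripper's body presses on something with over 40 N, if the wrist force passes 120 N, or if a joint passes its speed limit or range.

## Working session

There is one attempt and no reset: what is moved stays moved. The work goes in short steps, Python scripts to look and compute and a shell command to move; the robot and the scene stay as the last step left them, time stands still between calls to the robot, and variables do not carry over. Pictures are saved under pics/ and viewed, at most 10 in all, crops included, and the job is handed in when it is done.

```bash
mkdir -p pics
cat > h.py <<'E'
import numpy as np, cv2
from scipy.spatial.transform import Rotation as R
from plant import bot, viewer
def f(p): return 210/np.tan(np.radians(p["fov_y"]/2))
def proj(p,X):
    T=np.array(p["T"]);c=(np.atleast_2d(X)-T[:3,3])@T[:3,:3]
    return c[:,:2]/c[:,2:]*f(p)+[p["cx"],p["cy"]]
def ray(p,uv):
    T=np.array(p["T"]);d=T[:3,:3]@np.array([(uv[0]-p["cx"])/f(p),(uv[1]-p["cy"])/f(p),1]);return T[:3,3],d/np.linalg.norm(d)
def onz(p,uv,z):
    o,d=ray(p,uv);return o+d*(z-o[2])/d[2]
def save(p,n): cv2.imwrite("pics/"+n+".png",cv2.cvtColor(p["frame"],cv2.COLOR_RGB2BGR))
E
python3 - <<'E'
from h import *
ims=[]
for n in("scene","top"):
    p=viewer.capture(n);ims.append(p["frame"]);np.save(n+".npy",p,allow_pickle=True)
    for t in("bar","bar_tip","bar_handle","rack","thick_bar","barrel","die","jar"):
        r=viewer.recognise(t,p);print(n,t,[(np.round(q["centre"]).tolist(),round(q["score"],2)) for q in r[:4]])
    save(p,n); print(np.round(p["T"],3).tolist(),p["fov_y"],p["cx"],p["cy"])
print(bot.get_obs())
E
```

```text
scene bar [([246.0, 191.0], 0.98), ([223.0, 162.0], 0.64)]
scene bar_tip [([245.0, 193.0], 0.84), ([225.0, 158.0], 0.76)]
scene bar_handle [([260.0, 212.0], 0.69), ([228.0, 160.0], 0.64), ([248.0, 195.0], 0.57)]
scene rack [([270.0, 213.0], 0.78), ([244.0, 194.0], 0.6)]
scene thick_bar [([264.0, 214.0], 0.82)]
scene barrel [([394.0, 238.0], 0.63)]
scene die []
scene jar [([256.0, 278.0], 0.98)]
[[-0.738, 0.522, -0.428, 1092.349], [0.675, 0.559, -0.482, 516.664], [-0.013, -0.644, -0.765, 1045.647], [0.0, 0.0, 0.0, 1.0]] 47.66890909705867 282.7324793316919 207.97556106735547
top bar [([419.0, 238.0], 0.92), ([349.0, 207.0], 0.6)]
top bar_tip [([419.0, 236.0], 0.94), ([348.0, 205.0], 0.71)]
top bar_handle [([418.0, 234.0], 0.98), ([344.0, 211.0], 0.58)]
top rack [([328.0, 218.0], 0.88)]
top thick_bar [([312.0, 202.0], 0.82)]
top barrel [([180.0, 265.0], 0.87)]
top die []
top jar [([256.0, 146.0], 0.59)]
[[-0.013, -0.998, 0.063, 492.207], [-1.0, 0.015, 0.022, -68.637], [-0.023, -0.063, -0.998, 1113.35], [0.0, 0.0, 0.0, 1.0]] 51.614857821928126 278.081190567396 213.52391707801408
{'time': 0.9, 'joint_positions': array([ 1.16300613e+00,  3.41976845e-01,  1.52408590e+00,  1.07776336e-05,
        1.27541188e+00, -1.46021367e-01]), 'dq': array([-0.00111883,  0.00202925, -0.0011554 ,  0.00120603,  0.00110108,
        0.00016047]), 'tau': array([-5.13470313e-04, -4.31128943e+01, -2.44473499e+01,  7.14482646e-02,
        4.87654028e-02, -3.87578848e-05]), 'tool_pos': array([135.85953388, 507.13951957, 226.75746586]), 'tcp_rot': array([3.14147438e+00, 6.97211249e-06, 2.87982068e+00]), 'contact_force': array([-0.94699137, -0.01770301, -0.38901412]), 'moment': array([-0.01734324,  0.04378411, -0.01428098]), 'finger_force': 0.0, 'grip_width': 91.61079797074623}
```

View pics/scene.png

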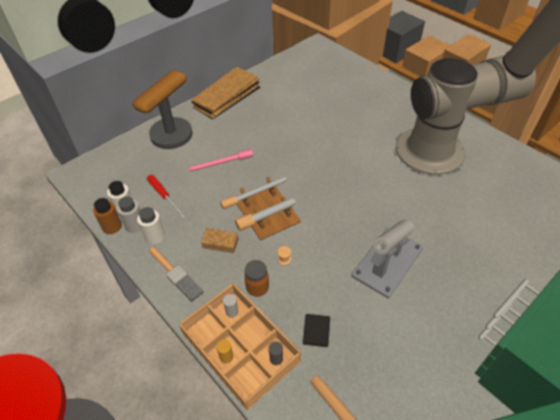

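View pics/top.png

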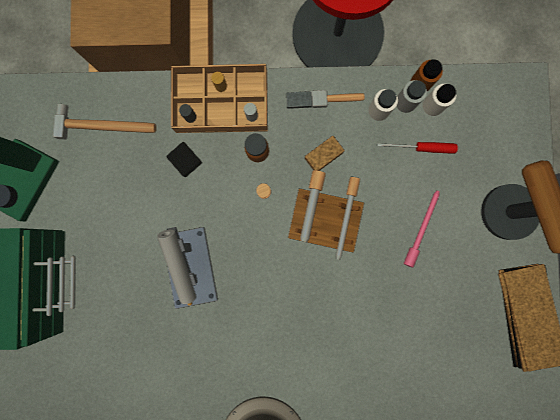

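Candidates for "bar": top (349,207) in the rack with a narrow shaft, top (419,238) pink (a look-alike, outside the rack), and top (312,205), the thick bar. The one meant is the steel bar with the wooden handle at (349,207). I'll confirm it in a crop.

```bash
cat >> h.py <<'E'
def ring(o,Rm,z,r,n=24):
    a=np.linspace(0,2*np.pi,n,endpoint=False)
    return o+np.c_[r*np.cos(a),r*np.sin(a),0*a+z]@Rm.T
def hullmask(p,parts,S=4):
    m=np.zeros((420*S,560*S),np.uint8)
    for P in parts:
        h=cv2.convexHull(((proj(p,P)+.5)*S-.5).astype(np.float32)); cv2.fillConvexPoly(m,np.round(h).astype(np.int32),255)
    return cv2.resize(m,(560,420),interpolation=cv2.INTER_AREA)/255.
def Rz(v):
    z=np.array(v)/np.linalg.norm(v);y=np.cross(z,[0,0,1]);y/=np.linalg.norm(y);return np.c_[np.cross(y,z),y,z]
def barparts(o,ax):  # ax unit tip->handle, o bar origin
    Rm=Rz(ax);s=np.vstack([ring(o,Rm,-90,4),ring(o,Rm,-80,7),ring(o,Rm,70,7)])
    return [s,np.vstack([ring(o,Rm,70,13),ring(o,Rm,115,13)])]
def barrelparts(q):
    v=np.array([np.cos(q[2])*np.cos(np.pi/6),np.sin(q[2])*np.cos(np.pi/6),.5]);o=np.array([q[0],q[1],170.])
    Rm=Rz(v);return [np.vstack([ring(o,Rm,0,20),ring(o,Rm,-180,20)])]
def level(q,z=47): return barparts(np.array([q[0],q[1],z]),np.array([np.cos(q[2]),np.sin(q[2]),0]))
E
python3 - <<'E'
from h import *
from scipy.optimize import minimize
P={n:viewer.capture(n) for n in("scene","top")}
def pick(t,n,c):
    r=viewer.cut_out(t,P[n]);r=[q for q in r if np.hypot(*(np.array(q["centre"])-c))<25]
    return r[0]["pixels"] if r else None
def fit(model,masks,q0):
    def cost(q):
        s=0
        for n,m in masks.items():
            if m is None: continue
            h=hullmask(P[n],model(q));m=m*1.; s+=1-np.minimum(h,m).sum()/np.maximum(h,m).sum()
        return s
    q0=np.array(q0);sim=q0+np.vstack([np.zeros(3),[20,0,0],[0,20,0],[0,0,.15]])
    r=minimize(cost,q0,method="Nelder-Mead",options=dict(initial_simplex=sim,xatol=.05,fatol=1e-4));return r
t=P["top"]
mb={"scene":pick("bar","scene",(246,191)),"top":pick("bar","top",(349,207))}
ml={"scene":pick("barrel","scene",(394,240)),"top":pick("barrel","top",(180,265))}
print([None if m is None else m.sum() for d in(mb,ml) for m in d.values()])
a=onz(t,(339,256),47);b=onz(t,(354,183),47);d=b-a;d/=np.linalg.norm(d);o=a+90*d
q0=[o[0],o[1],np.arctan2(d[1],d[0])];print("bar0",q0)
for k in(["top"],["scene"],["top","scene"]):
    r=fit(level,{n:mb[n] for n in k},q0);print(k,r.x,r.fun)
a=onz(t,(167,233),170);b=onz(t,(185,300),80);d=a-b
q0=[a[0],a[1],np.arctan2(d[1],d[0])];print("barrel0",q0)
for k in(["top"],["scene"],["top","scene"]):
    r=fit(barrelparts,{n:ml[n] for n in k},q0);print(k,r.x,r.fun)
for n in("jar","rack"):
  for c in P:
    print(n,c,[onz(P[c],q["centre"],40 if n=="jar" else 10).round() for q in viewer.recognise(n,P[c])[:1]])
c1=cv2.resize(t["frame"][160:270,280:440],None,fx=4.9,fy=4.9,interpolation=3)[:,:784]
m=t["frame"].copy(); 
cv2.imwrite("pics/crop.png",c1[...,::-1])
E
```

```text
[np.int64(424), np.int64(593), np.int64(854), np.int64(1518)]
bar0 [np.float64(541.8173465642002), np.float64(-212.17186996253017), np.float64(-0.22470638511296392)]
['top'] [ 5.35098801e+02 -2.09696165e+02 -2.27623282e-01] 0.0928656159972886
['scene'] [ 5.37147843e+02 -2.12151951e+02 -2.29136142e-01] 0.10263384403511788
['top', 'scene'] [ 5.35645863e+02 -2.10363362e+02 -2.36195725e-01] 0.25683363527997016
barrel0 [np.float64(513.2039314092071), np.float64(195.51519388812295), np.float64(0.11484997518556637)]
['top'] [5.11487738e+02 1.95418993e+02 1.68254195e-01] 0.10802594656147047
['scene'] [5.14658953e+02 1.96548194e+02 1.90421368e-01] 0.15828895780911711
['top', 'scene'] [5.12916657e+02 1.96428543e+02 1.79491889e-01] 0.2931019348272269
jar scene [array([732.,   1.,  40.])]
jar top [array([728.,  11.,  40.])]
rack scene [array([ 550., -154.,   10.])]
rack top [array([ 546., -173.,   10.])]
```

View pics/crop.png

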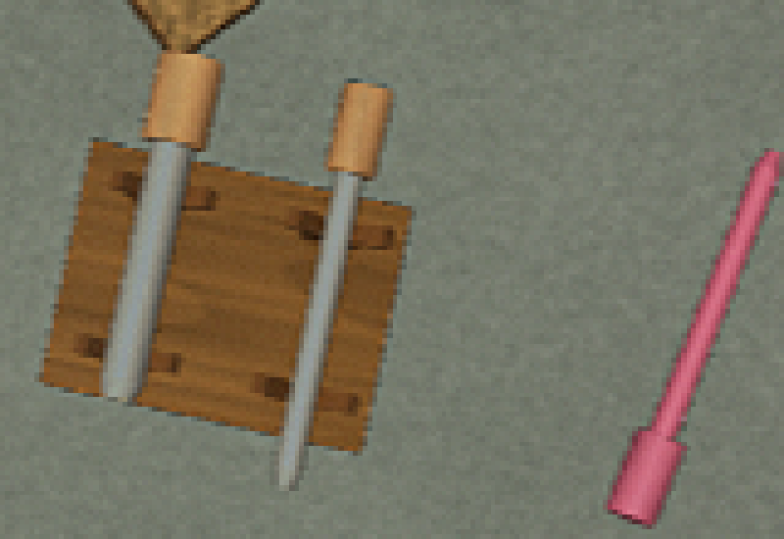

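The crop confirms the thin steel bar with the wooden handle: shaft at crop (320,300), handle at (362,130). The thick bar is at crop (150,220) and the pink one lies outside the rack. I'm moving above the thin bar.

```bash
M="-q"; 
python3 -m handwheel '-0.977 -0.982 0.095 0 0 0 0;-0.977 -0.982 0.095 0 0 0 0;-0.977 -0.982 0.095 0 0 0 0;-0.977 -0.982 0.095 0 0 0 0' 
python3 -m handwheel '-0.977 -0.982 0.095 0 0 0 0;-0.977 -0.982 0.095 0 0 0 0;-0.977 -0.982 0.095 0 0 0 0;-0.977 -0.982 0.095 0 0 0 0' 
python3 -m handwheel '-0.977 -0.982 0.095 0 0 0 0;-0.977 -0.982 0.095 0 0 0 0;-0.977 -0.982 0.095 0 0 0 0;-0.977 -0.982 0.095 0 0 0 0' 
python3 -m handwheel '-0.977 -0.982 0.095 0 0 0 0;-0.977 -0.982 0.095 0 0 0 0;-0.977 -0.982 0.095 0 0 0 0;-0.977 -0.982 0.095 0 0 0 0' 
python3 -m handwheel '-0.977 -0.982 0.095 0 0 0 0;-0.977 -0.982 0.095 0 0 0 0;-0.977 -0.982 0.095 0 0 0 0;-0.977 -0.982 0.095 0 0 0 0' 
python3 -m handwheel '-0.977 -0.982 0.095 0 0 -0.01 0;-0.977 -0.982 0.095 0 0 -0.01 0;-0.977 -0.982 0.095 0 0 -0.01 0;-0.977 -0.982 0.095 0 0 -0.01 0;-0.977 -0.982 0.095 0 0 -0.01 0;-0.977 -0.982 0.095 0 0 -0.01 0'
cat >> h.py <<'E'
def overlay(p,parts,n,k=1):
    im=p["frame"].copy()
    for P in parts:
        cv2.polylines(im,[np.round(cv2.convexHull(proj(p,P).astype(np.float32))).astype(np.int32)],True,(0,255,0),1)
    q=dict(p);q["frame"]=im;save(q,n)
def pick(t,p,c=None,rad=40):
    r=viewer.cut_out(t,p)
    if c is not None: r=[q for q in r if np.hypot(*(np.array(q["centre"])-c))<rad]
    return r[0]["pixels"] if r else None
def fit(model,pm,q0,dx):  # pm list of (picture,mask)
    from scipy.optimize import minimize
    def cost(q):
        s=0
        for p,m in pm:
            h=hullmask(p,model(q));m=m*1.;s+=1-np.minimum(h,m).sum()/np.maximum(h,m).sum()
        return s
    q0=np.array(q0,float);sim=np.vstack([q0,q0+np.diag(dx)])
    return minimize(cost,q0,method="Nelder-Mead",options=dict(initial_simplex=sim,xatol=.05,fatol=1e-4))
E
python3 - <<'E'
from h import *
p=viewer.capture("wrist");o=bot.get_obs();print(o["tool_pos"],o["tcp_rot"],np.round(p["T"],3).tolist(),p["fov_y"])
q=[535.6,-210.6,-.233]
for r in viewer.cut_out("bar",p):
    print(r["score"],r["centre"],r["pixels"].sum())
c=proj(p,[[q[0],q[1],47]])[0];print(c)
m=pick("bar",p,c,90)
if m is not None:
    f_=fit(level,[(p,m)],q,[6,6,.06]);print(f_.x,f_.fun);q=f_.x
overlay(p,level(q),"w1")
E
```

```text
time: 1.73
tool_pos: [205.8, 383.2, 216.8]
tcp_rot: [-3.139, 0.001, 2.879]
contact_force: [-0.2, 1.0, 0.2]
grip_width: 69.6
finger_force: 0.0
time: 2.07
tool_pos: [275.1, 263.3, 207.5]
tcp_rot: [-3.14, 0.001, 2.878]
contact_force: [0.5, 0.6, 0.3]
grip_width: 46.9
finger_force: 0.0
time: 2.4
tool_pos: [344.7, 143.1, 198.2]
tcp_rot: [-3.141, 0.002, 2.877]
contact_force: [-0.1, 0.7, -0.1]
grip_width: 46.3
finger_force: 0.0
time: 2.73
tool_pos: [414.1, 22.5, 188.7]
tcp_rot: [-3.141, 0.002, 2.877]
contact_force: [0.0, 0.6, 0.2]
grip_width: 45.6
finger_force: 0.0
time: 3.07
tool_pos: [482.9, -98.1, 178.9]
tcp_rot: [-3.14, 0.002, 2.877]
contact_force: [-0.3, 0.1, -0.0]
grip_width: 46.0
finger_force: 0.0
time: 3.57
tool_pos: [549.2, -213.6, 169.0]
tcp_rot: [3.141, -0.002, 2.91]
contact_force: [-0.8, 0.1, 0.2]
grip_width: 45.6
finger_force: 0.0
[ 548.99542594 -212.74047178  169.36564614] [ 3.14069544e+00 -1.38792423e-03  2.91118719e+00] [[0.229, 0.928, 0.295, 468.151], [0.973, -0.218, -0.069, -194.486], [0.001, 0.303, -0.953, 327.655], [0.0, 0.0, 0.0, 1.0]] 71.76384160671185
0.87 [284.0, 202.8] 3213
0.75 [107.7, 174.4] 2862
[282.08008527 192.21025461]
[ 5.34138251e+02 -2.09365732e+02 -2.29440140e-01] 0.0885174468085107
```

View pics/w1.png

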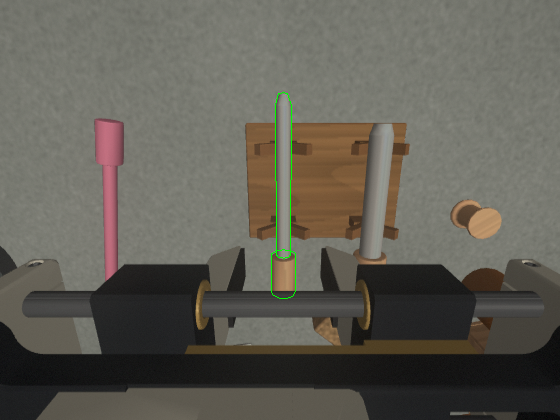

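The wrist view shows the bar from tip (283,93) to handle front (283,252). The rests cross it at about rows 148 and 230, and the fit follows it well. Next I compute the grasp.

```bash
cat >> h.py <<'E'
def go(pos,Rm,o=None):
    """scaled shift/turn from the current (measured) pose"""
    o=o or bot.get_obs();R0=R.from_euler("xyz",o["tcp_rot"])
    s=R0.inv().apply(np.array(pos)-o["tool_pos"])/100
    t=(R0.inv()*R.from_matrix(Rm)).as_rotvec()/np.pi
    print("shift",s.round(3),"turn",t.round(4))
def toolR(ax,x_sign=-1):
    """tool x = -bar axis (to tip), tool z square to it, downwards in the vertical plane"""
    ax=np.array(ax)/np.linalg.norm(ax);x=x_sign*ax;y=np.cross([0,0,-1],x);y/=np.linalg.norm(y);return np.c_[x,y,np.cross(x,y)]
E
python3 - <<'E'
from h import *
p=viewer.capture("wrist")
q=np.array([535,-209.7,-.23]);ax=np.array([np.cos(q[2]),np.sin(q[2]),0])
for r in(148,230): print((onz(p,(283,r),52)-[*q[:2],47])@ax)
for g in(0,10,15):
    print(g);go(np.array([*q[:2],28])+g*ax,toolR(ax))
E
```

```text
-42.95767309972347
39.20019393744474
0
shift [ 0.145 -0.007  1.421] turn [ 0.0001 -0.      0.0003]
10
shift [ 0.045 -0.008  1.421] turn [ 0.0001 -0.      0.0003]
15
shift [-0.005 -0.008  1.421] turn [ 0.0001 -0.      0.0003]
```

```bash
python3 -m handwheel '0.025 -0.01 0.8 0 0 0 0;0.025 -0.01 0.8 0 0 0 0;0.025 -0.01 0.8 0 0 0 0;0.025 -0.01 0.8 0 0 0 0' |grep -E "pos|force"
python3 -m handwheel '0 0 0.3 0 0 0 0;0 0 0.62 0 0 0 0;0 0 0.62 0 0 0 0;0 0 0.62 0 0 0 0'|grep -E "pos|force"
python3 -m handwheel '0 0 0 0 0 0 -1;0 0 0 0 0 0 -1;0 0 0 0 0 0 -1;0 0 0 0 0 0 -1;0 0 0 0 0 0 -1;0 0 0 0 0 0 -1;0 0 0 0 0 0 -1;0 0 0 0 0 0 -1'
python3 -m handwheel '0 0 -0.2 0 0 0 -1;0 0 -0.5 0 0 0 -1;0 0 -0.8 0 0 0 -1;0 0 -1 0 0 0 -1;0 0 -1 0 0 0 -1'
python3 -m handwheel '0 0 -0.4 0 0 0 -1;0 0 -0.8 0 0 0 -1;0 0 -1 0 0 0 -1;0 0 -1 0 0 0 -1;0 0 -1 0 0 0 -1'
python3 - <<'E'
from h import *
p=viewer.capture("wrist");o=bot.get_obs();save(p,"w2");np.set_printoptions(suppress=True)
B=np.array([512.9,196.4,170]);th=.18
v=np.array([np.cos(th)*np.cos(np.pi/6),np.sin(th)*np.cos(np.pi/6),.5])
Rm=toolR(v)
g=12
for d in(-100,):  # tip depth
    G=B+v*(-d+90+g); go(G+19*Rm[:,2],Rm,o); print(G)
E
```

```text
tool_pos: [545.9, -212.8, 89.1]
contact_force: [0.5, -0.4, 0.2]
finger_force: 0.0
tool_pos: [547.4, -214.0, 29.2]
contact_force: [0.7, -0.5, 0.6]
finger_force: 0.0
time: 5.1
tool_pos: [547.7, -212.8, 28.5]
tcp_rot: [3.14, 0.001, 2.911]
contact_force: [1.5, 6.8, 4.6]
grip_width: 13.2
finger_force: 30.0
time: 5.52
tool_pos: [549.1, -215.2, 132.3]
tcp_rot: [-3.14, 0.008, 2.911]
contact_force: [0.2, -0.7, -0.5]
grip_width: 12.6
finger_force: 30.0
time: 5.93
tool_pos: [546.8, -214.1, 227.2]
tcp_rot: [3.142, 0.0, 2.911]
contact_force: [-0.1, -0.7, -2.7]
grip_width: 12.9
finger_force: 30.0
shift [-0.43   4.653 -0.286] turn [-0.0337 -0.1652 -0.1278]
[685.01079352 227.71892004 271.        ]
```

View pics/w2.png

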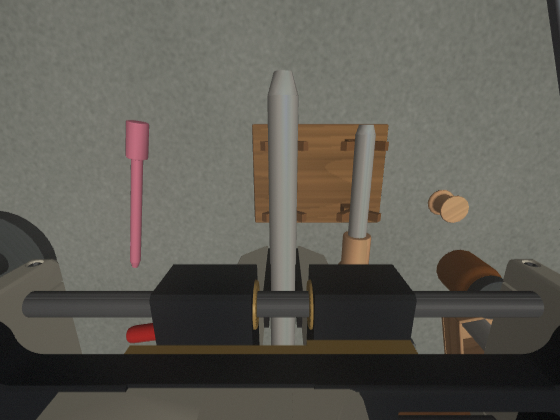

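The bar is held straight along column 283 with its tip at (283,72), and the thick bar is still in the rack. I'm carrying it to the barrel.

```bash
python3 -m handwheel '-0.086 0.93 -0.057 0 0 0 -1;-0.086 0.93 -0.057 0 0 0 -1;-0.086 0.93 -0.057 0 0 0 -1' |grep -E "pos"
python3 -m handwheel '-0.086 0.93 -0.057 0 0 0 -1;-0.086 0.93 -0.057 0 0 0 -1;-0.086 0.93 -0.057 0 0 0 -1' |grep -E "pos"
python3 -m handwheel '-0.086 0.93 -0.057 0 0 0 -1;-0.086 0.93 -0.057 0 0 0 -1;-0.086 0.93 -0.057 0 0 0 -1' |grep -E "pos"
python3 -m handwheel '-0.086 0.93 -0.057 0 0 0 -1;-0.086 0.93 -0.057 0 0 0 -1;-0.086 0.93 -0.057 0 0 0 -1' |grep -E "pos"
python3 -m handwheel '-0.086 0.93 -0.057 -0.034 -0.165 -0.128 -1;-0.086 0.93 -0.057 -0.034 -0.165 -0.128 -1;-0.086 0.93 -0.057 -0.034 -0.165 -0.128 -1;-0.086 0.93 -0.057 -0.034 -0.165 -0.128 -1;-0.086 0.93 -0.057 -0.034 -0.165 -0.128 -1;-0.086 0.93 -0.057 -0.034 -0.165 -0.128 -1;-0.086 0.93 -0.057 -0.034 -0.165 -0.128 -1;-0.086 0.93 -0.057 -0.034 -0.165 -0.128 -1'
python3 - <<'E'
from h import *
np.set_printoptions(suppress=True)
P={n:viewer.capture(n) for n in("scene","top","wrist")};o=bot.get_obs()
print(o["tool_pos"],o["tcp_rot"])
Rt=R.from_euler("xyz",o["tcp_rot"]);G=o["tool_pos"]-19*Rt.as_matrix()[:,2];ax0=-Rt.as_matrix()[:,0];print(G,ax0)
# barrel in each view
ms={}
for n,p in P.items():
    m=pick("barrel",p);
    if m is None: print(n,"no barrel");continue
    ms[n]=m;r=fit(barrelparts,[(p,m)],[512.9,196.4,.18],[6,6,.06]);print(n,"barrel",r.x.round(2),r.fun)
    q=viewer.recognise("bar",p);print([(a["centre"],a["score"]) for a in q][:3])
    q=viewer.recognise("bar_tip",p);print([(a["centre"],a["score"]) for a in q][:3], proj(p,[G-ax0*102]))
w=P["wrist"];overlay(w,barrelparts([512.9,196.4,.18])+barparts(G-12*ax0,ax0),"w3")
s=P["scene"];im=cv2.resize(s["frame"][120:300,320:480],None,fx=3,fy=3,interpolation=3)
t=P["top"];im2=cv2.resize(t["frame"][180:320,120:240],None,fx=3.3,fy=3.3,interpolation=3)
h=max(len(im),len(im2));pad=lambda a:cv2.copyMakeBorder(a,0,h-len(a),0,0,0)
# nothing else
E
```

```text
tool_pos: [576.6, -120.4, 230.6]
tool_pos: [606.3, -31.4, 236.5]
tool_pos: [635.9, 57.1, 242.1]
tool_pos: [665.4, 145.6, 247.6]
time: 7.65
tool_pos: [694.2, 228.0, 254.3]
tcp_rot: [-3.14, 0.521, -2.961]
contact_force: [-0.2, -0.1, -2.4]
grip_width: 12.9
finger_force: 30.0
[695.71161835 228.51557985 255.83443038] [-3.14020281  0.52468765 -2.96093669]
[686.34386552 226.83142894 272.27854308] [0.85139566 0.15550511 0.5009427 ]
scene barrel [509.62 198.94   0.22] 0.2704844173953316
[([227.0, 159.9], 0.86), ([327.5, 283.8], 0.65)]
[([323.8, 285.2], 0.94), ([224.9, 158.9], 0.87)] [[363.45646137 257.43790525]]
top barrel [510.71 198.41   0.2 ] 0.10499339091154092
[([125.6, 109.8], 0.97), ([419.7, 235.1], 0.89), ([312.3, 203.9], 0.68)]
[([419.0, 231.3], 0.81), ([125.6, 112.8], 0.69)] [[152.88430196 191.12467186]]
wrist no barrel
```

View pics/w3.png

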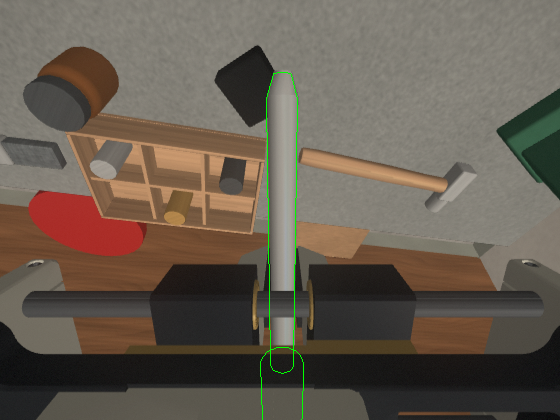

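The bar model lies on the real bar in the wrist view (tip at (283,71)). The barrel isn't in view yet, so I'm closing in to see the mouth from near.

```bash
cat >> h.py <<'E'
def target(B,th,d,g=12):
    v=np.array([np.cos(th)*np.cos(np.pi/6),np.sin(th)*np.cos(np.pi/6),.5]);Rm=toolR(v)
    return np.array(B)+v*(-d+90+g)+19*Rm[:,2],Rm
E
python3 -c "
from h import *
go(*target([512.9,196.6,170],.18,-22))"
```

```text
shift [0.793 0.01  0.01 ] turn [-0.0002  0.0006  0.0004]
```

```bash
python3 -m handwheel '0.3 0 0 0 0 0 -1;0.6 0.01 0.01 0 0 0 -1;0.79 0.01 0.01 0 0 0 -1;0.79 0.01 0.01 0 0 0 -1;0.79 0.01 0.01 0 0 0 -1'
python3 - <<'E'
from h import *
np.set_printoptions(suppress=True)
P={n:viewer.capture(n) for n in("scene","top","wrist")};o=bot.get_obs()
Rt=R.from_euler("xyz",o["tcp_rot"]);G=o["tool_pos"]-19*Rt.as_matrix()[:,2];ax0=-Rt.as_matrix()[:,0];print(G,ax0)
for n,p in P.items():
    m=pick("barrel",p)
    print(n,m is not None)
ims=[]
for n in P:
    p=P[n];b=proj(p,[[513,196.6,170]])[0].astype(int)
    s=70 if n!="wrist" else 110;x0=int(np.clip(b[0]-s,0,560-2*s));y0=int(np.clip(b[1]-s,0,420-2*s))
    im=p["frame"].copy()
    k=390/(2*s);c=cv2.resize(im[y0:y0+2*s,x0:x0+2*s],(390,390),interpolation=3)
    for pts,col in((barrelparts([512.9,196.6,.18])[0][:24],(0,255,0)),(barparts(G-12*ax0,ax0)[0],(255,0,0)),(barrelparts([512.9,196.6,.18])[0],(0,255,0))):
        h=cv2.convexHull(((proj(p,pts)-[x0,y0]+.5)*k).astype(np.float32));cv2.polylines(c,[np.round(h).astype(np.int32)],True,col,1)
    ims.append(c)
z=np.hstack(ims[:2]);cv2.imwrite("pics/st.png",z[...,::-1]);cv2.imwrite("pics/wr.png",cv2.resize(ims[2],(590,590))[...,::-1])
E
```

```text
time: 8.57
tool_pos: [627.7, 217.6, 215.7]
tcp_rot: [-3.14, 0.525, -2.96]
contact_force: [1.2, -0.5, -3.0]
grip_width: 13.5
finger_force: 30.0
[620.04913899 216.05472307 233.46015513] [0.84944114 0.15594782 0.50411312]
scene True
top True
wrist True
```

View pics/st.png

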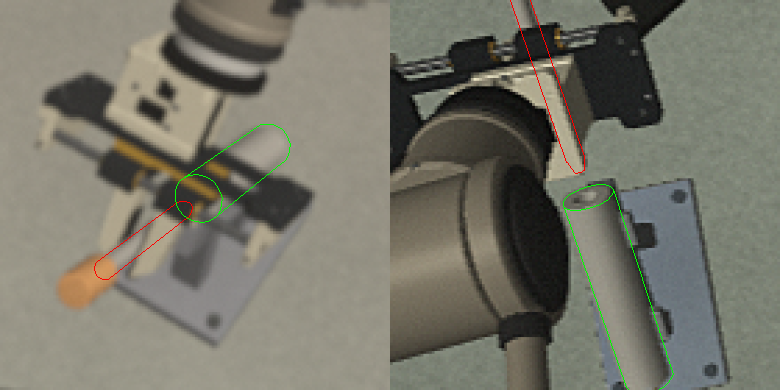

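View pics/wr.png

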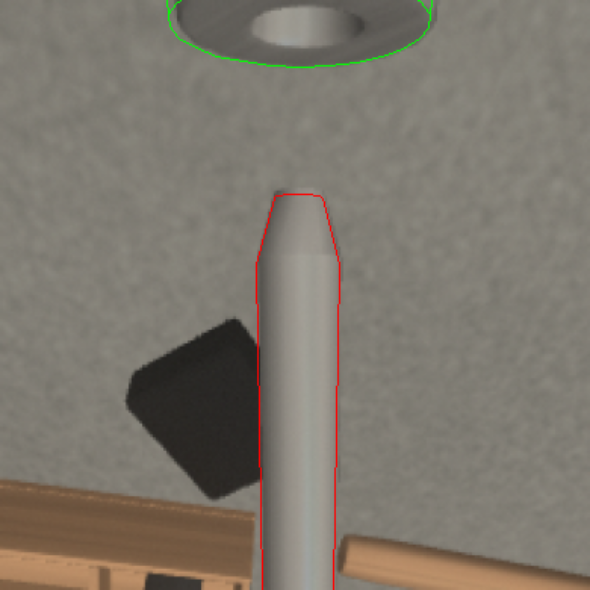

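Scene and top crops show the barrel model on the real barrel. In the enlarged wrist crop the bar's axis is at column 298 and the bore centre at about (307,27), so the bar needs about 1 mm along +y of the tool. I'm advancing gently and watching the force.

```bash
python3 -m handwheel '0.05 0.012 0 0 0 0 -1;0.12 0.012 0 0 0 0 -1;0.18 0.012 0 0 0 0 -1;0.18 0.012 0 0 0 0 -1;0.18 0.012 0 0 0 0 -1'|grep -E "pos|force"
python3 -m handwheel '0.05 0 0 0 0 0 -1;0.1 0 0 0 0 0 -1;0.1 0 0 0 0 0 -1;0.1 0 0 0 0 0 -1'|grep -E "pos|force"
python3 -m handwheel '0.05 0 0 0 0 0 -1;0.1 0 0 0 0 0 -1;0.1 0 0 0 0 0 -1;0.1 0 0 0 0 0 -1'
python3 -c "
from h import *
np.set_printoptions(suppress=True)
o=bot.get_obs();p=viewer.capture('wrist');save(p,'w4')
print(R.from_euler('xyz',o['tcp_rot']).inv().apply(o['contact_force']),o['moment'])
go(*target([512.9,196.6,170],.18,18))"
```

```text
tool_pos: [612.0, 215.9, 206.4]
contact_force: [0.9, 0.0, -2.2]
finger_force: 30.0
tool_pos: [603.7, 214.3, 201.5]
contact_force: [1.0, 0.5, -2.3]
finger_force: 30.0
time: 9.95
tool_pos: [595.2, 212.7, 196.4]
tcp_rot: [-3.14, 0.525, -2.96]
contact_force: [-1.1, -0.8, -2.2]
grip_width: 12.7
finger_force: 30.0
[ 2.10834199 -0.60851842  1.26856014] [-0.04019808  0.50187078  0.04887289]
shift [ 0.023 -0.011  0.   ] turn [-0.0002  0.0007  0.0005]
```

There is no contact force at 16 mm depth, so I'm going on in small steps.

```bash
for i in 1; do
python3 -m handwheel '0.07 0 0 0 0 0 -1;0.15 0 0 0 0 0 -1;0.15 0 0 0 0 0 -1;0.15 0 0 0 0 0 -1'|grep -E "pos|force"
python3 -m handwheel '0.07 0 0 0 0 0 -1;0.15 0 0 0 0 0 -1;0.15 0 0 0 0 0 -1;0.15 0 0 0 0 0 -1'|grep -E "pos|force|moment"
done
python3 - <<'E'
from h import *
np.set_printoptions(suppress=True)
o=bot.get_obs();p=viewer.capture('wrist');q=viewer.capture('top')
print(R.from_euler('xyz',o['tcp_rot']).inv().apply(o['contact_force']),o['moment'])
a=cv2.resize(p["frame"][0:180,190:370],(395,395),interpolation=3)
b=cv2.resize(q["frame"][180:320,120:260],(395,395),interpolation=3)
cv2.imwrite("pics/in.png",np.hstack([a,b])[...,::-1])
E
```

```text
tool_pos: [581.8, 210.3, 188.5]
contact_force: [-0.8, -0.6, -1.8]
finger_force: 30.0
tool_pos: [568.7, 207.9, 180.7]
contact_force: [-3.0, -1.2, -1.4]
finger_force: 30.0
[ 3.41192517 -0.59923591 -0.40598341] [-0.14776303  0.93111928 -0.02379734]
```

View pics/in.png

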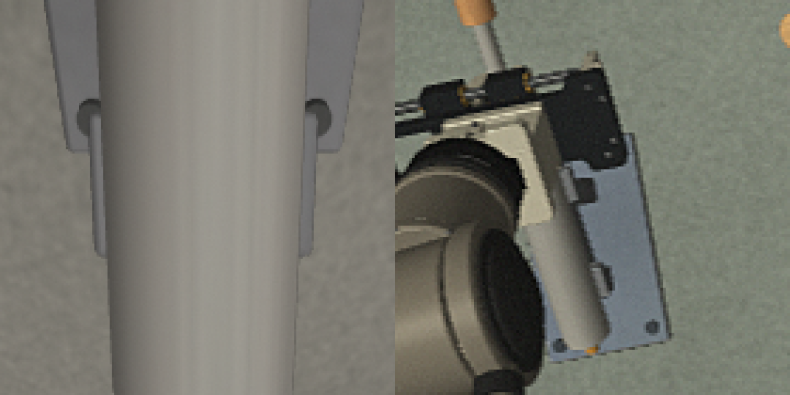

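The wrist half shows the barrel filling the view from column 95 to 310, with the bar in line behind it. The top half shows the die's nose at (592,350). The bar is inside with little force, so I go on to about 78 mm.

```bash
python3 -m handwheel '0.07 0 0 0 0 0 -1;0.15 0 0 0 0 0 -1;0.15 0 0 0 0 0 -1;0.15 0 0 0 0 0 -1'|grep -E "pos|force"
python3 -m handwheel '0.07 0 0 0 0 0 -1;0.17 0 0 0 0 0 -1;0.17 0 0 0 0 0 -1;0.17 0 0 0 0 0 -1'|grep -E "pos|force"
python3 -c "
from h import *
np.set_printoptions(suppress=True)
o=bot.get_obs()
print(R.from_euler('xyz',o['tcp_rot']).inv().apply(o['contact_force']),o['moment'])
go(*target([512.9,196.6,170],.18,78))"
```

```text
tool_pos: [556.6, 205.6, 173.9]
contact_force: [-2.3, 0.3, 1.3]
finger_force: 30.0
tool_pos: [542.7, 203.2, 166.2]
contact_force: [-4.0, -0.2, 5.7]
finger_force: 30.0
[ 0.5492296   0.51015397 -6.91247565] [0.03203616 0.42959055 0.05746005]
shift [ 0.005 -0.011  0.005] turn [-0.0001  0.0012  0.0005]
```

```bash
python3 -m handwheel '0 0 0 0 0 0 0;0 0 0 0 0 0 0;0 0 0 0 0 0 0;0 0 0 0 0 0 0;0 0 0 0 0 0 0;0 0 0 0 0 0 0;0 0 0 0 0 0 0;0 0 0 0 0 0 0'
python3 - <<'E'
from h import *
np.set_printoptions(suppress=True)
th=.18;v=np.array([np.cos(th)*np.cos(np.pi/6),np.sin(th)*np.cos(np.pi/6),.5]);B=np.array([512.9,197.6,170])
for n in("scene","top"):
    p=viewer.capture(n)
    for d in(78,110): print(n,"model handle",d,proj(p,[B+v*(182.5-d)])[0])
    for t in("bar_handle","bar"): print(n,t,[(np.round(a["centre"]),round(a["score"],2)) for a in viewer.recognise(t,p)][:4])
    f0=p["frame"];hsv=cv2.cvtColor(f0,cv2.COLOR_RGB2HSV)
    c=proj(p,[B+v*85])[0]
    m=(hsv[...,0]>5)&(hsv[...,0]<20)&(hsv[...,1]>90)&(hsv[...,2]>120)
    yy,xx=np.nonzero(m);k=np.hypot(xx-c[0],yy-c[1])<35;print("wood centroid",xx[k].mean(),yy[k].mean(),k.sum())
    mm=np.zeros(m.shape);mm[yy[k],xx[k]]=1
    r=[]
    for d in np.arange(70,122,2):
        h=hullmask(p,barparts(B+v*(90-d),v)[1:]);r.append((1-np.minimum(h,mm).sum()/np.maximum(h,mm).sum(),d))
    print(sorted(r)[:3])
E
```

```text
time: 12.1
tool_pos: [542.8, 203.0, 165.5]
tcp_rot: [-3.14, 0.526, -2.96]
contact_force: [-0.4, -0.3, -0.8]
grip_width: 45.9
finger_force: 0.0
scene model handle 78 [363.76855635 258.64527632]
scene model handle 110 [369.63981496 254.17952658]
scene bar_handle [(array([227., 159.]), 0.84), (array([364., 257.]), 0.73)]
scene bar [(array([226., 159.]), 0.89), (array([369., 255.]), 0.61)]
wood centroid 362.7853881278539 259.2420091324201 219
[(np.float64(0.1294561153779974), np.int64(76)), (np.float64(0.13118892888868106), np.int64(74)), (np.float64(0.1406175332583126), np.int64(72))]
top model handle 78 [151.37653994 189.92142959]
top model handle 110 [156.02698056 203.62186271]
top bar_handle [(array([153., 197.]), 0.76), (array([420., 236.]), 0.66), (array([187., 282.]), 0.52), (array([311., 201.]), 0.49)]
top bar [(array([152., 194.]), 0.87), (array([417., 236.]), 0.85)]
wood centroid 149.46581196581195 190.7051282051282 234
[(np.float64(0.34652602830033197), np.int64(78)), (np.float64(0.35254842956554444), np.int64(80)), (np.float64(0.3688818099379171), np.int64(76))]
```

The bar stayed put at about 77 mm. I'm moving back 80 mm to the handle, gripping it and checking.

```bash
python3 -m handwheel '-0.3 0 0 0 0 0 0.2;-0.6 0 0 0 0 0 0.2;-0.8 0 0 0 0 0 0.2;-0.8 0 0 0 0 0 0.2;-0.8 0 0 0 0 0 0.2;-0.8 0 0 0 0 0 0.2'|grep -E "pos|force"
python3 -m handwheel '0 0 0 0 0 0 -1;0 0 0 0 0 0 -1;0 0 0 0 0 0 -1;0 0 0 0 0 0 -1;0 0 0 0 0 0 -1;0 0 0 0 0 0 -1;0 0 0 0 0 0 -1;0 0 0 0 0 0 -1'
python3 -c "
from h import *
np.set_printoptions(suppress=True)
o=bot.get_obs()
print(R.from_euler('xyz',o['tcp_rot']).inv().apply(o['contact_force']),o['moment'])
go(*target([512.9,196.6,170],.18,160,92.5))"
```

```text
tool_pos: [609.3, 215.3, 204.2]
contact_force: [0.0, 0.7, -0.5]
finger_force: 0.0
time: 13.57
tool_pos: [610.7, 215.6, 205.5]
tcp_rot: [-3.14, 0.525, -2.96]
contact_force: [-1.4, 0.3, 0.6]
grip_width: 25.5
finger_force: 30.0
[ 0.84584379  0.59407413 -1.17554045] [-0.00499728  0.43022547  0.04510936]
shift [ 0.815 -0.01  -0.001] turn [-0.0002  0.0005  0.0005]
```

Gripped at 25.5 mm, which is the handle. I'm pushing in steps.

```bash
python3 -m handwheel '0.1 0 0 0 0 0 -1;0.2 0 0 0 0 0 -1;0.3 0 0 0 0 0 -1;0.3 0 0 0 0 0 -1;0.3 0 0 0 0 0 -1'|grep -E "pos|force"
python3 -m handwheel '0.07 0 0 0 0 0 -1;0.14 0 0 0 0 0 -1;0.2 0 0 0 0 0 -1;0.2 0 0 0 0 0 -1'|grep -E "pos|force"
python3 -m handwheel '0.07 0 0 0 0 0 -1;0.14 0 0 0 0 0 -1;0.2 0 0 0 0 0 -1;0.2 0 0 0 0 0 -1'|grep -E "pos|force|width"
python3 -c "
from h import *
np.set_printoptions(suppress=True)
o=bot.get_obs()
print(R.from_euler('xyz',o['tcp_rot']).inv().apply(o['contact_force']),o['moment'])
go(*target([512.9,196.6,170],.18,160,92.5))"
```

```text
tool_pos: [584.7, 210.8, 190.6]
contact_force: [-5.2, -1.0, 2.7]
finger_force: 30.0
tool_pos: [570.7, 208.2, 182.9]
contact_force: [3.2, 1.4, 4.7]
finger_force: 30.0
tool_pos: [554.0, 205.2, 173.3]
contact_force: [4.1, 0.2, 6.5]
grip_width: 25.0
finger_force: 30.0
[-6.84793538 -0.5582715  -3.50213441] [ 0.17638209 -0.72951411  0.03340977]
shift [ 0.155 -0.011  0.007] turn [-0.      0.0033  0.0004]
```

```bash
python3 -m handwheel '0.06 0 0 0 0 0 -1;0.11 0 0 0 0 0 -1;0.11 0 0 0 0 0 -1;0.11 0 0 0 0 0 -1'|grep -E "pos|force"
python3 -m handwheel '0.02 0 0 0 0 0 -1;0.02 0 0 0 0 0 -1;0.02 0 0 0 0 0 -1'|grep -E "pos|force"
python3 -m handwheel '0.02 0 0 0 0 0 -1;0.02 0 0 0 0 0 -1;0.02 0 0 0 0 0 -1'|grep -E "pos|force"
python3 -m handwheel '0.02 0 0 0 0 0 -1;0.02 0 0 0 0 0 -1;0.02 0 0 0 0 0 -1'|grep -E "pos|force"
python3 -c "
from h import *
np.set_printoptions(suppress=True)
o=bot.get_obs()
print(R.from_euler('xyz',o['tcp_rot']).inv().apply(o['contact_force']),o['moment'])
go(*target([512.9,196.6,170],.18,160,92.5))"
```

```text
tool_pos: [545.1, 203.6, 168.0]
contact_force: [4.4, 1.0, 7.2]
finger_force: 30.0
tool_pos: [543.9, 203.4, 167.4]
contact_force: [5.9, 0.4, 8.7]
finger_force: 30.0
tool_pos: [542.4, 203.1, 166.5]
contact_force: [6.1, 1.2, 8.4]
finger_force: 30.0
tool_pos: [541.5, 202.9, 166.1]
contact_force: [8.2, 1.1, 6.7]
finger_force: 30.0
[-10.52218196  -0.4396645   -1.49175617] [ 0.25292469 -1.42446633 -0.00119123]
shift [ 0.009 -0.011  0.009] turn [0.     0.0045 0.0004]
```

```bash
for i in 1; do
python3 -m handwheel '0.015 0 0 0 0 0 -1;0.015 0 0 0 0 0 -1;0.015 0 0 0 0 0 -1'|grep -E "pos|force:"
python3 -m handwheel '0.015 0 0 0 0 0 -1;0.015 0 0 0 0 0 -1;0.015 0 0 0 0 0 -1'|grep -E "pos|force:"
python3 -m handwheel '0.015 0 0 0 0 0 -1;0.015 0 0 0 0 0 -1;0.015 0 0 0 0 0 -1'|grep -E "pos|force:"
done
python3 - <<'E'
from h import *
np.set_printoptions(suppress=True)
o=bot.get_obs()
print(R.from_euler('xyz',o['tcp_rot']).inv().apply(o['contact_force']),o['moment'],o['grip_width'])
go(*target([512.9,196.6,170],.18,160,92.5))
E
```

```text
tool_pos: [541.5, 203.0, 166.1]
contact_force: [14.5, 2.9, 6.3]
finger_force: 30.0
tool_pos: [541.5, 203.0, 166.2]
contact_force: [17.2, 3.6, 3.8]
finger_force: 30.0
tool_pos: [541.4, 203.0, 166.3]
contact_force: [23.1, 3.4, 3.2]
finger_force: 30.0
[-21.61536499  -0.77140724   9.3857789 ] [ 0.48807933 -2.88823948  0.02771725] 25.074395634710555
shift [ 0.01  -0.011  0.011] turn [0.0002 0.0073 0.0003]
```

Motion has stopped and the force is rising, so the handle is against the mouth. I ease off, release, retreat and check.

```bash
python3 -m handwheel '-0.035 0 0 0 0 0 -1;-0.035 0 0 0 0 0 -1;-0.035 0 0 0 0 0 -1'|grep -E "pos|force:"
python3 -m handwheel '0 0 0 0 0 0 0.2;0 0 0 0 0 0 0.2;0 0 0 0 0 0 0.2;0 0 0 0 0 0 0.2;0 0 0 0 0 0 0.2;0 0 0 0 0 0 0.2;0 0 0 0 0 0 0.2'|grep -E "pos|force:|width"
python3 -m handwheel '0 0 -0.2 0 0 0 0.2;0 0 -0.5 0 0 0 0.2;0 0 -0.9 0 0 0 0.2;0 0 -0.9 0 0 0 0.2;0 0 -0.9 0 0 0 0.2'|grep -E "pos|force:"
python3 -m handwheel '0 0 -0.4 0 0 0 0.2;0 0 -0.9 0 0 0 0.2;0 0 -0.9 0 0 0 0.2;0 0 -0.9 0 0 0 0.2;0 0 -0.9 0 0 0 0.2'
python3 - <<'E'
from h import *
ims=[]
for n,(x,y,s) in {"scene":(390,245,60),"top":(170,250,75)}.items():
    p=viewer.capture(n);ims.append(cv2.resize(p["frame"][y-s:y+s,x-s:x+s],(395,395),interpolation=3))
    print(n,[(np.round(a["centre"]),round(a["score"],2)) for a in viewer.recognise("thick_bar",p)+viewer.recognise("jar",p)])
cv2.imwrite("pics/end.png",np.hstack(ims)[...,::-1])
E
```

```text
tool_pos: [541.5, 202.9, 166.1]
contact_force: [11.1, 2.4, 6.9]
finger_force: 30.0
tool_pos: [535.7, 201.8, 161.3]
contact_force: [-0.7, -0.1, -0.5]
grip_width: 54.9
finger_force: 0.0
tool_pos: [491.9, 194.1, 241.8]
contact_force: [-0.6, 0.2, -0.2]
finger_force: 0.0
time: 18.15
tool_pos: [447.2, 185.7, 316.1]
tcp_rot: [-3.14, 0.525, -2.96]
contact_force: [0.1, -0.0, -0.1]
grip_width: 55.2
finger_force: 0.0
scene [(array([258., 215.]), 0.87), (array([255., 276.]), 0.64)]
top [(array([312., 202.]), 0.92), (array([256., 146.]), 0.87)]
```

View pics/end.png

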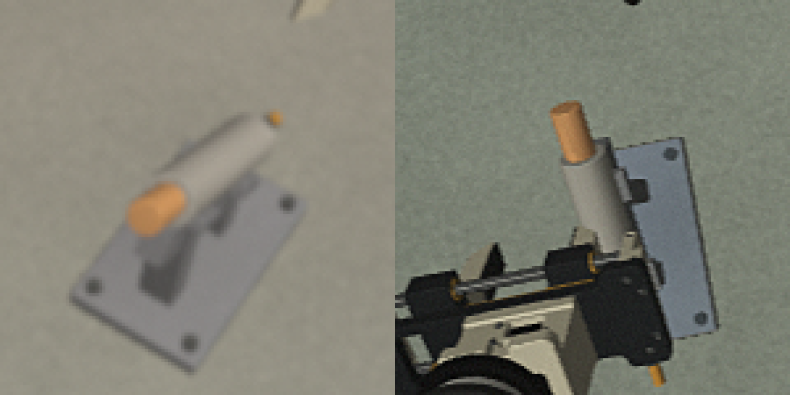

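The final view shows the handle seated on the mouth (scene crop (155,210), top crop (575,140)) and the brass nose well out at the lower end (275,118). The thick bar and jar are where they were, and the robot is clear.

```bash
python3 -c "
from plant import bot
print(bot.close_job())"
```

```text
the job is handed in; nothing more can be done
None
```

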